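# Wind the soldering-bench bell timer past its top mark and set it back to 40 minutes

## Robot

A 6-joint arm with a two-finger parallel gripper is mounted at the origin on the work surface. World frame = base frame: x ahead of the robot, y to its left, z up, the work surface at z = 0. Lengths are in m, angles in rad, forces in N, time in s.
With the tool pointing down it reaches from about 0.35 to 0.775 m from the base axis. Payload 7.3 kg.
Tool frame: the origin (TCP) lies on the centre line of the jaws, within the pads' length; the fingertips stand 11 mm ahead of it and the grasp point (between the pads) lies 8 mm behind it; z points along the fingers, y is the direction in which the jaws open and shut (so a half turn about z gives the same grasp; the last joint's range is limited). The gripper opens to 92 mm and grips with 3 to 60 N. Pads are 19 mm wide; open, the fingers measure 130 mm over their backs; the gripper's body (75 mm by 190 mm) begins 47 mm behind the grasp point.
Start: joints at [1.009, 0.342, 1.524, -0, 1.275, -0.146], TCP at [0.212, 0.48, 0.238] pointing down, gripper open.
Joint ranges: [-2.53, 2.53], [-0.77, 2.02], [0.04, 2.7], [-1, 4.14], [0.28, 2.66], [-3.11, 3.11]. Speed limits (rad/s): [2.57, 2.57, 3.14, 3.14, 3.14, 3.14].

## Interface

Orientations are given as [roll, pitch, yaw] about the fixed x, y, z axes, in that order (R = Rz(yaw) Ry(pitch) Rx(roll)).
In Python, from cell import robot gives the robot as it stands.
- The arm moves only by the tool jog_arm, never from a script. Its argument "deltas" is one flat list of numbers, 6 for each row, row after row: the shift along the world's x, y, z in units of 0.1 m (1.0 is 0.1 m), then the turn, a rotation vector about the world's x, y, z in units of 90 degrees (1.0 is 90 degrees). A call has 1 to 5 rows; each row is the pose to reach, as a shift and turn from the pose commanded when the call began; what a row does not reach only later rows make up. A row lasts 1/12 s, in which the tool goes at most 41.7 mm and 7.16 degrees, less where a joint would pass 70% of its speed; a pose out of reach is approached as far as the arm can. A call with a number of a shift or a turn outside -1 to 1 is refused whole. A call with a gripper value outside its range is refused whole. "claw" is the opening, from 0 (shut) to 1 (fully open), set as the call begins (left out, the last holds). The fingers move at their own pace and stop on an object; "newtons" is the grip in N (left out, the last holds). Time passes only in rows, so rows that repeat a pose let the fingers close. It gives the time, the measured TCP pose, the force and the opening at its end, in the units of the state.
- robot.observe(): the state, without advancing time (a new reading comes with each control period).
- robot.read_camera(name): name is "scene" or "top"; returns the picture (400x640x3 uint8, red, green, blue); there is no depth.
- robot.camera_params(name): a dict with "fx", "fy", "cx", "cy" (pixels), "R" (3x3) and "t" (3): a world point X has camera coordinates R X + t. Camera axes: x right, y down, z forward; pixel columns grow to the right and rows downward; lengths in m; the calibration is good to about 2 mm. A picture is of the moment at which its call begins. camera_params takes no time and is no camera call.
- robot.hand_in(): hands the job in, once; it reports no verdict.
The state is a dict: "time": time; "qpos": joint angles; "qvel": joint speeds; "joint_efforts": joint torques, N m; "tool_pos": TCP position; "tool_rot": TCP orientation; "contact_force": force on the tool from outside, world axes, zero at the start; "torque": the same for the moment, N m; "opening": finger opening in m.
Only numpy, scipy, OpenCV 4.12 (cv2) and the standard library are available. Lean on these libraries where they do the work, as an engineer would, in place of code of your own. Each camera call takes 0.05 s, during which the arm holds its last target. There are 200 camera calls.

## Task

Set the round bell timer on the electronics bench: twist its bar knob clockwise past the top (60 minute) mark, then back down to 40 minutes, and let go. Bear down on the knob while you twist so that the light case stays put and does not spin round or slide on the mat, but do not press harder than about 20 N. Leave the two circuit boards and the foam block alone.

Things in the scene. Friction and masses are not known exactly. Their poses are not given: they have to be found in the camera images.
- timer: Bell timer, loose: white round case 104 mm across, face 38 mm above the mat, four rubber feet on a 42 mm radius, about 0.36 kg. Origin: middle of the underside, z up. Under its weight alone the case spins along with the knob: press it down with 10 to 20 N while twisting. Face ticks every 5 minutes run clockwise from the case's -x side; thin long ticks at 0, 20, 40; long thick bar: top mark, 60.
- dial (a joint): Turn of the dial in rad, clockwise from above positive, 0.0698 (4 degrees) a minute: pointer at the 0 tick (towards the case's -x) at 0, at 40 minutes 2.793, at the top mark 4.189, firm stop at 4.5 (a small steel pin shows it). It takes about 0.2 Nm to turn either way and stays where it is left.
- knob (a point): Point on the dial's axis, 62 mm above the mat, in the knob: a black bar 50 mm long (its x), 16 thick (its y), 30 tall, from 44 to 74 mm above the mat. The pointer end, with a white line on top, is its -x end. The bar stands on a metal plate 68 mm across, top 44 mm above the mat, which turns with it and may be pressed by the fingertips.
- case_edge (a point): Point on the rim of the timer's case, on its +x side, 52 mm from the axis, 20 mm above the mat: shows whether the case has turned.
- mat: Black bench mat, fixed, 310 x 420 x 3 mm, its top 3 mm above the bench; origin under its middle. The timer stands on it and stays on it.
- display: Bystander: loose display module, 60 x 98 x 15 mm, origin under its middle. Beside the timer, left or right.
- chip_foam: Bystander: loose white foam block with chips, 80 x 115 x 26 mm, origin under its middle. Beside the timer, left or right.
- driver_board: Bystander: loose small blue board on a black heat sink, 44 x 52 x 31 mm, origin under its middle, beyond the timer.
There are look-alikes about, which are no part of the job. Several things have the shape of the timer; the one meant has the colours described above.

How it is judged:
On the way:
1. the knob has been twisted past the top mark (60 minutes) (value of joint dial above 4.2 rad), for 0.1 s.
At the end, for the whole second after the job is handed in: The dial rests at 40 minutes within 2 minutes (0.14 rad), after having been past the top mark; the timer stands flat on the mat where it stood, within 25 mm, and turned little (rim point within 30 mm of its start) (value of joint dial between 2.653 and 2.933 rad and velocity of joint dial between -0.05 and 0.05 rad/s and distance of timer from where it was at the start of the episode below 0.025 m and distance of case_edge from where it was at the start of the episode below 0.03 m and angle between timer's own z axis and vertical below 0.05 rad and height (world z) of timer below 0.008 m and linear speed of timer below 0.01 m/s); the robot touches nothing.
It fails at once if the timer is pressed onto the mat with more than 30 N (its weight included) (contact force between timer and mat above 30 N).
It fails at once if the timer's case slides or spins: its rim point gets more than 30 mm from its start (distance of case_edge from where it was at the start of the episode above 0.03 m).
It fails at once if the timer is slid more than 25 mm or lifted (distance of timer from where it was at the start of the episode above 0.025 m or height (world z) of timer above 0.013 m).
It fails at once if a bystander is moved (distance of any of display, chip_foam, driver_board from where it was at the start of the episode above 0.01 m).
It also fails if it takes over 72 s, if anything falls off the work surface, if the arm or the gripper's body presses on something with over 40 N, if the wrist force passes 120 N, or if a joint passes its speed limit or range.

## Working session

There is one attempt and no reset: what is moved stays moved. The work goes in short steps, Python scripts to look and compute and a tool call to move; the robot and the scene stay as the last step left them, time stands still between calls to the robot, and variables do not carry over. Pictures are saved under pics/ and viewed, about 8 in all and at most 12, crops included, and the job is handed in when it is done.

Besides the shell and the picture viewer there is one more tool, called after "Call:" as name(argument=value, ...), one argument or row to a line, values as JSON. jog_arm: Moves the arm, as the interface text tells. Its arguments: {"type":"object","properties":{"deltas":{"type":"array","items":{"type":"number"}},"claw":{"type":"number"},"newtons":{"type":"number"}},"required":["deltas"]}

```bash
mkdir -p pics; cat > h.py <<'E'
import numpy as np, cv2
from cell import robot
def ray(name,u,v,z):
    p=robot.camera_params(name);R=np.array(p["R"]);t=np.array(p["t"])
    c=-R.T@t; d=R.T@np.array([(u-p["cx"])/p["fx"],(v-p["cy"])/p["fy"],1])
    return c+d*(z-c[2])/d[2]
def proj(name,X):
    p=robot.camera_params(name);q=np.array(p["R"])@np.array(X)+p["t"]
    return np.array([p["fx"]*q[0]/q[2]+p["cx"],p["fy"]*q[1]/q[2]+p["cy"]])
def shot(name,f):
    im=cv2.cvtColor(np.array(robot.read_camera(name)),cv2.COLOR_RGB2BGR);cv2.imwrite("pics/"+f,im);return im
E
python3 - <<'E'
from h import *
a=shot("top","top0.png");b=shot("scene","scene0.png")
print(robot.observe())
print(robot.camera_params("top"))
E
```

```text
{'time': 0.1, 'qpos': array([ 1.00899309e+00,  3.42677825e-01,  1.52492232e+00,  1.30136079e-05,
        1.27541739e+00, -1.45992537e-01]), 'qvel': array([ 5.21589089e-06, -2.94833618e-03, -3.08967949e-03, -9.50234084e-05,
       -2.80874627e-04, -9.05609105e-05]), 'joint_efforts': array([ 2.02054965e-03, -4.32002950e+01, -2.44696480e+01,  7.20975478e-02,
        5.25530765e-02, -6.28480802e-05]), 'tool_pos': array([0.21184649, 0.47997434, 0.23710131]), 'tool_rot': array([-3.14018474e+00, -2.19596441e-04,  2.72577800e+00]), 'contact_force': array([-0.4029976 ,  0.26706704, -0.61694346]), 'torque': array([-0.00788722,  0.00753964,  0.03029385]), 'opening': 0.09184745924793791}
{'fx': 363.6879331717438, 'fy': 363.6879331717438, 'cx': 315.888757526616, 'cy': 203.2241644575343, 'R': array([[ 0.01126585, -0.99988764, -0.00988894],
       [-0.99166805, -0.00990298, -0.12843834],
       [ 0.12832598,  0.01125351, -0.99166819]]), 't': array([6.29253716e-04, 5.32251816e-01, 7.79708301e-01])}
```

View pics/top0.png

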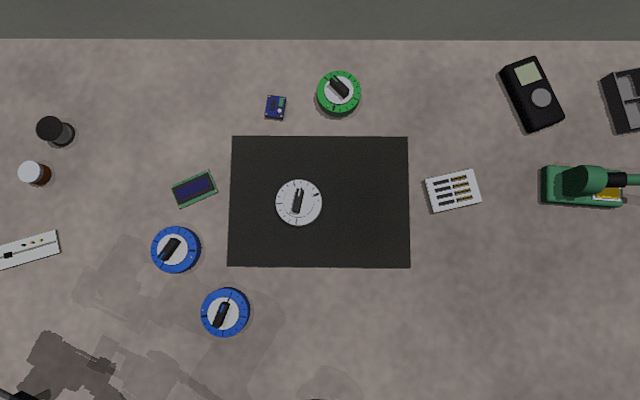

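View pics/scene0.png

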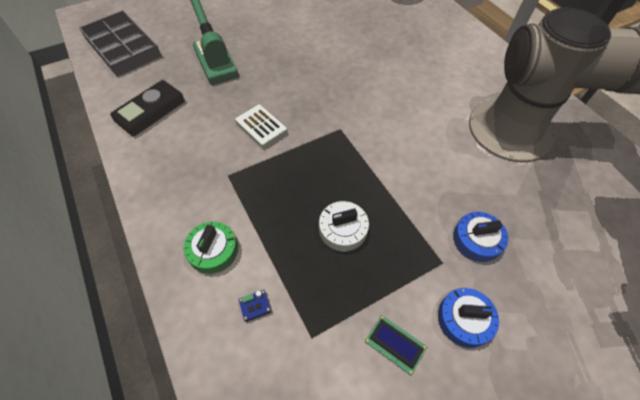

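Shapes like the timer in the top view: white at (298,202) on the mat, green at (339,93), and blue at (176,249) and (224,312). Only the one at (298,202) has a white case and stands on the mat, so that is the timer. I'll confirm it in an enlarged crop.

```bash
python3 - <<'E'
from h import *
a=cv2.imread("pics/top0.png");b=cv2.imread("pics/scene0.png")
c1=cv2.resize(a[170:235,265:330],(585,585)[:2],interpolation=cv2.INTER_CUBIC)[:, :400+185]
c1=cv2.resize(a[172:232,268:328],(400,400),interpolation=cv2.INTER_CUBIC)
c2=cv2.resize(b[195:255,313:373],(400,400),interpolation=cv2.INTER_CUBIC)
cv2.imwrite("pics/crop.png",np.hstack([c1,c2]))
# white case ellipse in top
g=cv2.cvtColor(a,cv2.COLOR_BGR2HSV); m=((g[...,2]>110)&(g[...,1]<40)).astype(np.uint8)
m[:, :240]=0;m[:,360:]=0;m[:160]=0;m[245:]=0
cs,_=cv2.findContours(m,0,2);c=max(cs,key=cv2.contourArea);h=cv2.convexHull(c);e=cv2.fitEllipse(h);print(e)
print("centre face",ray("top",*e[0],.041-.004))
# dark inside = bar
f=np.zeros_like(m);cv2.fillPoly(f,[h],1);f=cv2.erode(f,np.ones((3,3)))
cx,cy=e[0];yy,xx=np.mgrid[:400,:640]
d=((g[...,2]<70)&(f>0)&(np.hypot(xx-cx,yy-cy)<16)).astype(np.uint8)
cs,_=cv2.findContours(d,0,2);k=max(cs,key=cv2.contourArea);print("bar",cv2.minAreaRect(k))
E
```

```text
((298.2678527832031, 202.16159057617188), (45.60274887084961, 46.30116653442383), 79.22145080566406)
centre face [0.53386843 0.04562677 0.037     ]
bar ((297.6058654785156, 200.02352905273438), (7.7010321617126465, 24.947002410888672), 12.528807640075684)
```

View pics/crop.png

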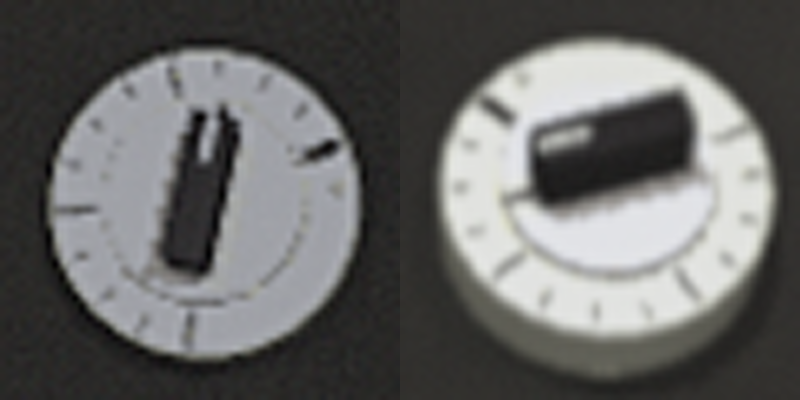

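The crop confirms it: white case, black bar with the white line at crop (205,140) pointing up, long ticks at (190,330), (75,210) and (177,80), and the thick top mark at (322,150). The dial is at roughly 46 minutes. Next I'll get exact numbers.

```bash
python3 - <<'E'
from h import *
t=lambda u,v,z:ray("top",268+(u+.5)/6.6667-.5,172+(v+.5)/6.6667-.5,z)
s=lambda u,v,z:ray("scene",313+(u-400+.5)/6.6667-.5,195+(v+.5)/6.6667-.5,z)
from scipy.optimize import least_squares
def circ(P):
    P=np.array(P)[:,:2]
    return least_squares(lambda p:np.hypot(*(P-p[:2]).T)-p[2],[.53,.045,.04]).x
T=[t(*p,.041) for p in [(190,330),(75,210),(177,80),(322,150)]]
S=[s(*p,.041) for p in [(508,267),(688,287),(732,135),(495,108)]]
ct=circ(T);cs=circ(S);print(ct,cs)
for P,c in((T,ct),(S,cs)): print([round(float(np.degrees(np.arctan2(p[1]-c[1],p[0]-c[0]))),1) for p in P])
for p in [(205,118),(205,160)]: 
    q=t(*p,.077);print("line top",q,np.degrees(np.arctan2(*(q-[*ct[:2],0])[1::-1])))
for p in [(545,143),(590,133)]:
    q=s(*p,.077);print("line scene",q,np.degrees(np.arctan2(*(q-[*cs[:2],0])[1::-1])))
# bar top corners
print("scene bar top corners",[s(*p,.077).round(4) for p in [(530,130),(685,90),(693,128),(537,165)]])
# face ellipse in scene with bright threshold
b=cv2.imread("pics/scene0.png");g=cv2.cvtColor(b,cv2.COLOR_BGR2HSV)
m=((g[...,2]>165)&(g[...,1]<40)).astype(np.uint8);k=np.zeros_like(m);k[190:260,305:380]=1;m*=k
c=max(cv2.findContours(m,0,2)[0],key=cv2.contourArea);e=cv2.fitEllipse(cv2.convexHull(c));print(e,ray("scene",*e[0],.041))
E
```

```text
[0.53370851 0.04552796 0.04288798] [0.53348146 0.04465224 0.04334627]
[174.7, 93.8, 13.4, -65.0]
[14.9, 93.8, 173.7, -65.7]
line top [0.55629944 0.04357868 0.077     ] -4.931618168786314
line top [0.54272312 0.04334143 0.077     ] -13.633997258149083
line scene [0.55524805 0.04025356 0.077     ] -11.424688648938742
line scene [0.54169604 0.04372675 0.077     ] -6.428081926393817
scene bar top corners [array([0.557 , 0.0343, 0.077 ]), array([0.5088, 0.0446, 0.077 ]), array([0.5137, 0.057 , 0.077 ]), array([0.5611, 0.0456, 0.077 ])]
((343.4897155761719, 222.9510040283203), (43.36310577392578, 48.99128341674805), 98.64036560058594) [0.53524772 0.04701984 0.041     ]
```

Call:
jog_arm(
  deltas=[0.33, -0.43, 0, 0, 0, 0.06, 0.65, -0.87, 0, 0, 0, 0.13, 0.65, -0.87, 0, 0, 0, 0.13, 0.65, -0.87, 0, 0, 0, 0.13],
  claw=0.45,
)

```text
time: 0.43
tool_pos: [0.2791, 0.39, 0.2374]
tool_rot: [-3.14, 0.001, 2.927]
contact_force: [0.4, -0.0, -0.9]
opening: 0.0699
```

Call:
jog_arm(
  deltas=[0.33, -0.43, 0, 0, 0, 0, 0.65, -0.87, 0, 0, 0, 0, 0.65, -0.87, 0, 0, 0, 0, 0.65, -0.87, 0, 0, 0, 0],
)

```text
time: 0.77
tool_pos: [0.3441, 0.3036, 0.2375]
tool_rot: [-3.14, 0.001, 2.926]
contact_force: [0.6, 0.4, 0.1]
opening: 0.044
```

Call:
jog_arm(
  deltas=[0.33, -0.43, 0, 0, 0, 0, 0.65, -0.87, 0, 0, 0, 0, 0.65, -0.87, 0, 0, 0, 0, 0.65, -0.87, 0, 0, 0, 0],
)

```text
time: 1.1
tool_pos: [0.4092, 0.217, 0.2375]
tool_rot: [-3.141, 0.001, 2.926]
contact_force: [-0.2, -0.1, -0.2]
opening: 0.0413
```

Call:
jog_arm(
  deltas=[0.33, -0.43, 0, 0, 0, 0, 0.65, -0.87, 0, 0, 0, 0, 0.65, -0.87, 0, 0, 0, 0, 0.65, -0.87, 0, 0, 0, 0],
)

```text
time: 1.43
tool_pos: [0.4742, 0.1302, 0.2373]
tool_rot: [-3.141, 0.001, 2.927]
contact_force: [-0.1, -0.5, -0.2]
opening: 0.0411
```

Call:
jog_arm(
  deltas=[0.33, -0.43, 0, 0, 0, 0, 0.62, -0.87, 0, 0, 0, 0, 0.62, -0.87, 0, 0, 0, 0, 0.62, -0.87, 0, 0, 0, 0, 0.62, -0.87, 0, 0, 0, 0],
)

```text
time: 1.85
tool_pos: [0.5338, 0.0461, 0.2371]
tool_rot: [3.141, -0.002, 2.929]
contact_force: [-0.8, -0.0, -0.1]
opening: 0.0413
```

Call:
jog_arm(
  deltas=[0.01, -0.01, -0.4, 0, 0, 0, 0.01, -0.01, -0.8, 0, 0, 0, 0.01, -0.01, -1.0, 0, 0, 0, 0.01, -0.01, -1.0, 0, 0, 0, 0.01, -0.01, -1.0, 0, 0, 0],
)

```text
time: 2.27
tool_pos: [0.534, 0.0462, 0.1376]
tool_rot: [3.141, -0.002, 2.932]
contact_force: [0.5, 0.2, -0.3]
opening: 0.0415
```

Call:
jog_arm(
  deltas=[0, 0, -0.2, 0, 0, 0, 0, 0, -0.3, 0, 0, 0, 0, 0, -0.3, 0, 0, 0, 0, 0, -0.3, 0, 0, 0],
)

```text
time: 2.6
tool_pos: [0.5353, 0.0448, 0.1087]
tool_rot: [3.141, 0.001, 2.93]
contact_force: [-0.0, -0.7, 0.4]
opening: 0.0411
```

```bash
python3 - <<'E'
from h import *
b=shot("scene","s1.png");cv2.imwrite("pics/s1c.png",cv2.resize(b[120:270,250:440],None,fx=4,fy=4,interpolation=cv2.INTER_CUBIC))
E
```

```text
(no output)
```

View pics/s1c.png

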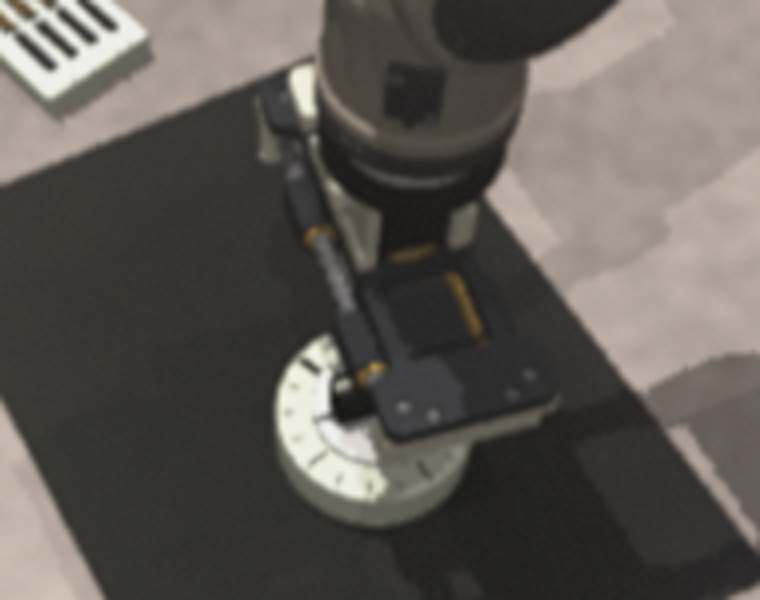

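The gripper stands centred over the timer, which is at crop (370,430). I'll descend slowly and watch the force.

Call:
jog_arm(
  deltas=[0, 0, -0.15, 0, 0, 0, 0, 0, -0.3, 0, 0, 0, 0, 0, -0.45, 0, 0, 0, 0, 0, -0.45, 0, 0, 0, 0, 0, -0.45, 0, 0, 0],
)

```text
time: 3.07
tool_pos: [0.5353, 0.0443, 0.0634]
tool_rot: [3.141, 0.0, 2.93]
contact_force: [0.2, -0.2, 0.0]
opening: 0.0412
```

Call:
jog_arm(
  deltas=[0, 0, 0, 0, 0, 0, 0, 0, 0, 0, 0, 0, 0, 0, 0, 0, 0, 0, 0, 0, 0, 0, 0, 0, 0, 0, 0, 0, 0, 0],
  claw=0.1,
  newtons=15,
)

```text
time: 3.48
tool_pos: [0.5354, 0.0444, 0.0632]
tool_rot: [3.141, 0.001, 2.93]
contact_force: [2.0, 0.3, 3.2]
opening: 0.0161
```

Call:
jog_arm(
  deltas=[0, 0, 0, 0, 0, 0, 0, 0, 0, 0, 0, 0, 0, 0, 0, 0, 0, 0, 0, 0, 0, 0, 0, 0, 0, 0, 0, 0, 0, 0],
  claw=0.0,
  newtons=15,
)

```text
time: 3.9
tool_pos: [0.5354, 0.0444, 0.0632]
tool_rot: [3.141, 0.001, 2.93]
contact_force: [-1.0, 1.1, 5.6]
opening: 0.0158
```

Call:
jog_arm(
  deltas=[0, 0, -0.01, 0, 0, 0, 0, 0, -0.01, 0, 0, 0, 0, 0, -0.01, 0, 0, 0, 0, 0, -0.01, 0, 0, 0],
  newtons=35,
)

```text
time: 4.23
tool_pos: [0.5354, 0.0444, 0.0631]
tool_rot: [3.141, 0.001, 2.93]
contact_force: [-3.0, 1.1, 13.5]
opening: 0.0156
```

Call:
jog_arm(
  deltas=[0, 0, 0, 0, 0, -0.03, 0, 0, 0, 0, 0, -0.06, 0, 0, 0, 0, 0, -0.09, 0, 0, 0, 0, 0, -0.12, 0, 0, 0, 0, 0, -0.12],
)

```text
time: 4.65
tool_pos: [0.5354, 0.0443, 0.0631]
tool_rot: [3.141, 0.001, 2.74]
contact_force: [-3.8, 0.6, 14.5]
opening: 0.0159
```

Call:
jog_arm(
  deltas=[0, 0, 0, 0, 0, -0.04, 0, 0, 0, 0, 0, -0.08, 0, 0, 0, 0, 0, -0.12, 0, 0, 0, 0, 0, -0.16, 0, 0, 0, 0, 0, -0.16],
)

```text
time: 5.07
tool_pos: [0.5353, 0.0441, 0.0631]
tool_rot: [3.141, 0.001, 2.487]
contact_force: [-3.3, -1.4, 14.4]
opening: 0.0157
```

```bash
python3 - <<'E'
from h import *
print(robot.observe()["torque"],robot.observe()["contact_force"])
b=shot("scene","s2.png");cv2.imwrite("pics/s2c.png",cv2.resize(b[190:260,300:390],None,fx=7,fy=7,interpolation=cv2.INTER_CUBIC))
E
```

```text
[-0.17959179  0.6009524  -0.09372365] [-3.34089057 -1.38591957 14.39514337]
```

View pics/s2c.png

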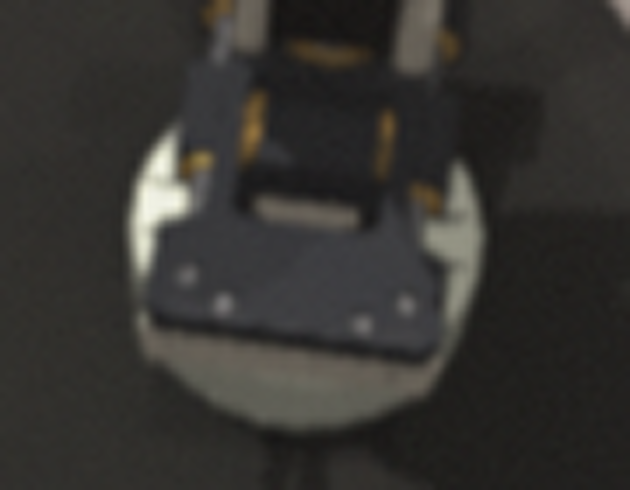

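The case may have turned a little: the rim ticks now show at crop (165,185), (455,215) and (455,265). I'll measure their angles and take a sharper view.

```bash
python3 - <<'E'
from h import *
c=np.array([.5345,.0452])
for p in [(165,185),(455,215),(455,265)]:
    q=ray("scene",300+(p[0]+.5)/7-.5,190+(p[1]+.5)/7-.5,.041)[:2]-c
    print(p,np.hypot(*q),np.degrees(np.arctan2(q[1],q[0])))
print("ticks orig",[174-20*i for i in range(13)])
a=shot("top","t2.png");b0=cv2.imread("pics/scene0.png");b=cv2.imread("pics/s2.png")
z=lambda i,x,y:cv2.resize(cv2.convertScaleAbs(i[y:y+60,x:x+60],alpha=1.3),(400,400),interpolation=cv2.INTER_LANCZOS4)
cv2.imwrite("pics/t2c.png",np.hstack([z(a,268,172),z(b,313,195)]))
E
```

```text
(165, 185) 0.04427675959305248 -47.68514523039647
(455, 215) 0.04470493355336129 157.01699193975625
(455, 265) 0.045068690709424805 135.48955979370447
ticks orig [174, 154, 134, 114, 94, 74, 54, 34, 14, -6, -26, -46, -66]
```

View pics/t2c.png

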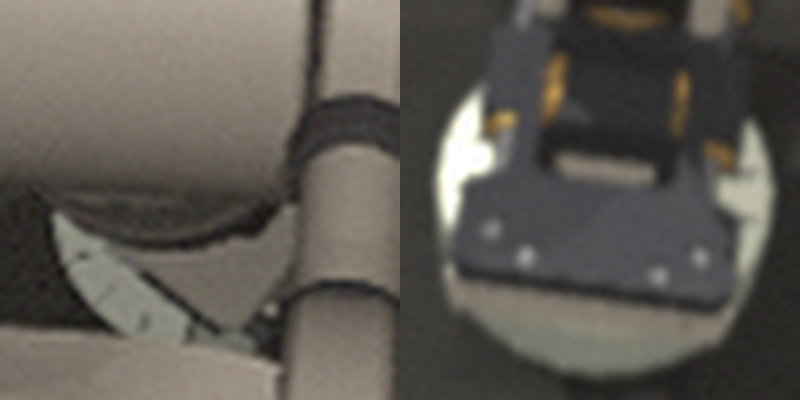

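The measured angles (-48, 157, 135) match the starting ticks (-46, 154, 134), which means no turn, or else exactly one tick. Tick length separates the two: I'll compare radial profiles before and now.

```bash
python3 - <<'E'
from h import *
c=np.array([.5345,.0452])
for n,f0,f1 in(("top","top0","t2"),("scene","scene0","s2")):
  I=[cv2.imread(f"pics/{f}.png",0).astype(np.float32) for f in(f0,f1)]
  for A in ((174,154,134,114) if n=="top" else (174,154,134,-46,-26)):
    for im,l in zip(I,("before","now   ")):
      o=[]
      for r in np.arange(.034,.051,.002):
        def val(a):
          a=np.radians(a);u,v=proj(n,[c[0]+r*np.cos(a),c[1]+r*np.sin(a),.041])
          return cv2.getRectSubPix(im,(1,1),(float(u),float(v)))[0,0]
        v=[val(A+d) for d in range(-9,10)]
        o.append(int(min(v[5:14])-np.median(v)))
      print(n,A,l,o)
E
```

```text
top 174 before [-2, -12, -42, -56, -57, -46, -44, -40, -25]
top 174 now    [-17, -10, -28, -22, -6, -16, -17, -8, -1]
top 154 before [-7, -6, 0, 0, -9, -28, -35, -24, -21]
top 154 now    [-11, -14, -1, -1, -7, -20, -23, -14, -1]
top 134 before [-2, -11, -9, 0, -12, -29, -30, -14, -9]
top 134 now    [3, -1, 0, -4, -6, -9, -9, -7, -3]
top 114 before [-1, -1, 0, -1, -9, -36, -37, -15, -7]
top 114 now    [-15, -24, -18, -8, -7, -27, -24, -9, -7]
scene 174 before [-36, -6, -14, -29, -35, -41, -47, -50, -35]
scene 174 now    [-10, -17, -14, -7, -2, -2, -13, -36, -51]
scene 154 before [-4, 0, 0, -1, -9, -26, -34, -30, -19]
scene 154 now    [-8, -23, -31, -32, -24, -10, -17, -14, -4]
scene 134 before [-10, -6, -1, 0, -9, -31, -32, -18, -2]
scene 134 now    [-3, -9, -12, -14, -13, -5, -4, -9, -1]
scene -46 before [-7, -2, 0, -2, -19, -30, -27, -17, -8]
scene -46 now    [-4, -27, -49, -60, -55, -28, -16, -25, -15]
scene -26 before [-10, -1, 0, -1, -10, -27, -30, -16, -5]Traceback (most recent call last):
  File "<stdin>", line 12, in <module>
  File "<stdin>", line 10, in val
  File "h.py", line 8, in proj
    p=robot.camera_params(name);q=np.array(p["R"])@np.array(X)+p["t"]
ValueError: time passes only in moves, steps and waits
```

The tick at 154° is still a short one, so the case hasn't turned. I'll keep twisting past the top mark.

Call:
jog_arm(
  deltas=[0, 0, 0, 0, 0, -0.04, 0, 0, 0, 0, 0, -0.08, 0, 0, 0, 0, 0, -0.12, 0, 0, 0, 0, 0, -0.16, 0, 0, 0, 0, 0, -0.2],
)

```text
time: 5.58
tool_pos: [0.5351, 0.0439, 0.0631]
tool_rot: [3.141, 0.001, 2.174]
contact_force: [-4.7, -0.4, 15.2]
opening: 0.0158
```

Call:
jog_arm(
  deltas=[0, 0, 0, 0, 0, -0.04, 0, 0, 0, 0, 0, -0.08, 0, 0, 0, 0, 0, -0.12, 0, 0, 0, 0, 0, -0.16, 0, 0, 0, 0, 0, -0.2],
)

```text
time: 6.0
tool_pos: [0.5349, 0.0438, 0.0631]
tool_rot: [-3.142, 0.001, 1.86]
contact_force: [-4.8, -2.5, 15.5]
opening: 0.0157
```

Call:
jog_arm(
  deltas=[0, 0, 0, 0, 0, -0.01, 0, 0, 0, 0, 0, -0.01, 0, 0, 0, 0, 0, -0.01, 0, 0, 0, 0, 0, -0.01],
)

```text
time: 6.33
tool_pos: [0.5348, 0.0438, 0.0631]
tool_rot: [-3.142, 0.001, 1.847]
contact_force: [-5.6, -1.6, 15.9]
opening: 0.0158
```

```bash
python3 - <<'E'
from h import *
o=robot.observe();print(o["torque"],o["contact_force"],o["tool_rot"])
b=shot("scene","s3.png");a=shot("top","t3.png")
z=lambda i,x,y:cv2.resize(cv2.convertScaleAbs(i[y:y+60,x:x+60],alpha=1.3),(400,400),interpolation=cv2.INTER_LANCZOS4)
cv2.imwrite("pics/t3c.png",np.hstack([z(a,268,172),z(b,313,195)]))
E
```

```text
[-0.40800133  1.00706281  0.06964565] [-5.56148574 -1.61233381 15.94491803] [-3.14151675e+00  9.81512956e-04  1.84657202e+00]
```

View pics/t3c.png

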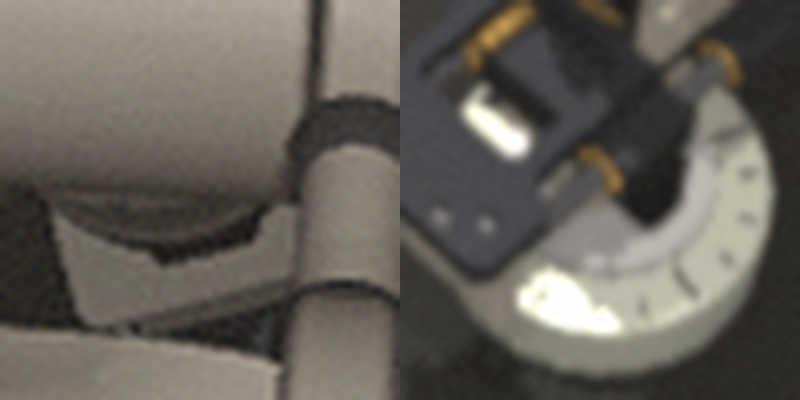

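The scene view shows the long ticks at crop (732,133) and (685,282), where they were at the start, so the case is unturned. I'll go 3° further for margin, then back to 40.

Call:
jog_arm(
  deltas=[0, 0, 0, 0, 0, -0.02, 0, 0, 0, 0, 0, -0.03, 0, 0, 0, 0, 0, -0.03, 0, 0, 0, 0, 0, -0.03],
)

```text
time: 6.77
tool_pos: [0.5348, 0.0438, 0.0631]
tool_rot: [-3.141, 0.001, 1.8]
contact_force: [-5.6, -2.1, 15.1]
opening: 0.0159
```

Call:
jog_arm(
  deltas=[0, 0, 0, 0, 0, 0.04, 0, 0, 0, 0, 0, 0.08, 0, 0, 0, 0, 0, 0.12, 0, 0, 0, 0, 0, 0.16, 0, 0, 0, 0, 0, 0.2],
)

```text
time: 7.18
tool_pos: [0.5351, 0.0439, 0.0631]
tool_rot: [3.141, 0.001, 2.116]
contact_force: [-4.5, -1.4, 15.1]
opening: 0.0161
```

Call:
jog_arm(
  deltas=[0, 0, 0, 0, 0, 0.04, 0, 0, 0, 0, 0, 0.08, 0, 0, 0, 0, 0, 0.12, 0, 0, 0, 0, 0, 0.16, 0, 0, 0, 0, 0, 0.2],
)

```text
time: 7.6
tool_pos: [0.5352, 0.044, 0.0631]
tool_rot: [3.141, 0.001, 2.43]
contact_force: [-3.4, 0.1, 14.0]
opening: 0.016
```

Call:
jog_arm(
  deltas=[0, 0, 0, 0, 0, 0.04, 0, 0, 0, 0, 0, 0.08, 0, 0, 0, 0, 0, 0.12, 0, 0, 0, 0, 0, 0.16, 0, 0, 0, 0, 0, 0.2],
)

```text
time: 8.02
tool_pos: [0.5354, 0.0442, 0.0632]
tool_rot: [3.141, 0.001, 2.744]
contact_force: [-2.8, 1.7, 14.4]
opening: 0.0159
```

Call:
jog_arm(
  deltas=[0, 0, 0, 0, 0, 0.04, 0, 0, 0, 0, 0, 0.08, 0, 0, 0, 0, 0, 0.12, 0, 0, 0, 0, 0, 0.16, 0, 0, 0, 0, 0, 0.2],
)

```text
time: 8.43
tool_pos: [0.5354, 0.0445, 0.0631]
tool_rot: [3.141, 0.002, 3.058]
contact_force: [-3.3, 0.9, 13.9]
opening: 0.0158
```

Call:
jog_arm(
  deltas=[0, 0, 0, 0, 0, 0.05, 0, 0, 0, 0, 0, 0.1, 0, 0, 0, 0, 0, 0.15, 0, 0, 0, 0, 0, 0.2, 0, 0, 0, 0, 0, 0.21],
)

```text
time: 8.85
tool_pos: [0.5355, 0.0448, 0.0632]
tool_rot: [3.141, 0.002, -2.894]
contact_force: [-3.7, 2.8, 13.1]
opening: 0.0162
```

Call:
jog_arm(
  deltas=[0, 0, 0, 0, 0, 0, 0, 0, 0, 0, 0, 0, 0, 0, 0, 0, 0, 0],
)

```text
time: 9.1
tool_pos: [0.5354, 0.0448, 0.0631]
tool_rot: [3.141, 0.002, -2.898]
contact_force: [-4.0, 3.3, 13.8]
opening: 0.0156
```

Call:
jog_arm(
  deltas=[0, 0, 0.01, 0, 0, 0, 0, 0, 0.01, 0, 0, 0],
  newtons=10,
)

```text
time: 9.27
tool_pos: [0.5352, 0.0445, 0.0632]
tool_rot: [3.141, 0.001, -2.898]
contact_force: [-1.5, 2.1, 6.8]
opening: 0.016
```

Call:
jog_arm(
  deltas=[0, 0, 0, 0, 0, 0, 0, 0, 0, 0, 0, 0, 0, 0, 0, 0, 0, 0, 0, 0, 0, 0, 0, 0, 0, 0, 0, 0, 0, 0],
  claw=0.4,
)

```text
time: 9.68
tool_pos: [0.5349, 0.0442, 0.0624]
tool_rot: [3.141, -0.001, -2.898]
contact_force: [0.2, -0.0, 0.3]
opening: 0.0366
```

Call:
jog_arm(
  deltas=[0, 0, 0.1, 0, 0, 0, 0, 0, 0.3, 0, 0, 0, 0, 0, 0.6, 0, 0, 0, 0, 0, 0.9, 0, 0, 0, 0, 0, 0.9, 0, 0, 0],
)

```text
time: 10.1
tool_pos: [0.5382, 0.0442, 0.1591]
tool_rot: [-3.138, 0.01, -2.898]
contact_force: [0.6, -0.2, 0.3]
opening: 0.0364
```

Call:
jog_arm(
  deltas=[-0.2, 0.3, 0.2, 0, 0, 0, -0.4, 0.6, 0.3, 0, 0, 0, -0.6, 1.0, 0.4, 0, 0, 0, -0.6, 1.0, 0.4, 0, 0, 0, -0.6, 1.0, 0.4, 0, 0, 0],
)

```text
time: 10.52
tool_pos: [0.4744, 0.1461, 0.1939]
tool_rot: [-3.142, 0.002, -2.894]
contact_force: [-1.0, -0.4, -1.3]
opening: 0.0368
```

Call:
jog_arm(
  deltas=[-0.2, 0.3, 0, 0, 0, 0, -0.4, 0.6, 0, 0, 0, 0, -0.6, 1.0, 0, 0, 0, 0, -0.6, 1.0, 0, 0, 0, 0, -0.6, 1.0, 0, 0, 0, 0],
)

```text
time: 10.93
tool_pos: [0.4147, 0.245, 0.1925]
tool_rot: [-3.141, -0.0, -2.895]
contact_force: [-0.4, -1.1, -0.5]
opening: 0.0367
```

Call:
jog_arm(
  deltas=[-0.2, 0.3, 0, 0, 0, 0, -0.4, 0.6, 0, 0, 0, 0, -0.6, 1.0, 0, 0, 0, 0, -0.6, 1.0, 0, 0, 0, 0, -0.6, 1.0, 0, 0, 0, 0],
)

```text
time: 11.35
tool_pos: [0.3555, 0.3445, 0.1924]
tool_rot: [-3.141, 0.0, -2.896]
contact_force: [-0.2, -0.1, -0.7]
opening: 0.0368
```

```bash
python3 - <<'E'
from h import *
b=shot("scene","s4.png");a=shot("top","t4.png")
z=lambda i,x,y:cv2.resize(i[y:y+60,x:x+60],(400,400),interpolation=cv2.INTER_CUBIC)
cv2.imwrite("pics/t4c.png",np.hstack([z(a,268,172),z(b,313,195)]))
E
```

```text
(no output)
```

View pics/t4c.png

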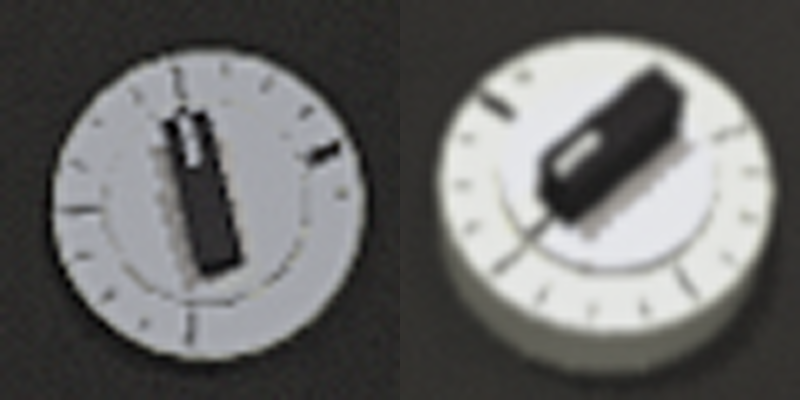

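The scene crop shows the plate's pointer line, from (550,220), running straight into the long 40 tick at (505,265). The case ticks are where they started and the arm is clear.

```bash
python3 - <<'E'
from h import *
f=lambda n:{k:v for k,v in robot.observe().items() if k in n}
def cen(p):
    g=cv2.cvtColor(cv2.imread(p),cv2.COLOR_BGR2HSV);m=((g[...,2]>110)&(g[...,1]<40)).astype(np.uint8)
    m[:,:240]=0;m[:,360:]=0;m[:160]=0;m[245:]=0
    c=max(cv2.findContours(m,0,2)[0],key=cv2.contourArea);return ray("top",*cv2.fitEllipse(cv2.convexHull(c))[0],.037)
print(cen("pics/top0.png"),cen("pics/t4.png"))
print(f(("time","contact_force")));print(robot.hand_in())
E
```

```text
[0.53386843 0.04562677 0.037     ] [0.53359817 0.04459116 0.037     ]
{'time': 11.45, 'contact_force': array([-0.39628419, -0.05979975, -0.00069239])}
the job is handed in; nothing more can be done
None
```

The timer is set to 40 minutes and the job is handed in. `hand_in()` gives no verdict, so the success below rests on my own checks.

- **Twist:** I gripped the knob of the white timer and pressed down with about 13–16 N. I turned it clockwise to about 4.37 rad, past the top mark, then back to 40 minutes. Then I let go and moved the arm clear. The 4.37 rad comes from the tool angle; I did not read the pointer at the top.
- **Dial:** in the last pictures the pointer line runs straight into the 40 tick. The tool angle at release was 13.9°, and the tick measured 13–15°.
- **Case:** it moved about 1 mm and its ticks are where they started, so there was no visible turn. Part-way through, the ticks could also have meant a turn of exactly one tick. Tick lengths and a later view ruled that out.
- **Unexplained reading:** the wrist's twist torque stayed near ±0.1 Nm in the two readings I took, below the roughly 0.2 Nm the dial should need. The pictures show the dial did turn.
- **Bystanders and time:** the boards and the foam block were not approached, though I did not re-measure their positions. The job took 11.5 s.

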